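# Cradle the rolling black deep socket in the green vee block

## Task

The black deep socket is lying loose on its side on the counter and rolls off at a touch. Pick it up and lower it lengthwise into the vee of the dull green pivot block, centred along the block, letting go only once it is down in the vee. Leave the bright deep socket and the small stainless end cap where they lie.

Things in the scene. Friction and masses are not known exactly. Their poses are not given: they have to be found in the camera images.
- black_socket_center (a point): Centre of the black oxide deep socket: a plain round cylinder 34 mm in diameter and 84 mm long, about 0.3 kg, lying on its side on the counter (centre 17 mm up), free to roll. x runs along its length (the axis it rolls about); y and z turn with it as it rolls.
- vee_seat (a point): Centre of the black socket once seated in the dull green pivot block (fixed; 84 mm long along x, 72 wide, 42 high): over its middle, 44 mm above the counter. x along the vee, z up. The 90-degree vee, 44 mm wide on top, bottom 20 mm up, is cut in two saddles 18 mm long at the block's ends; the 48 mm gap between, open to both sides, floor 12 mm up, leaves room for fingers beside the socket.
- chrome_socket_center (a point): Centre of the bright chromed deep socket, same shape and size as the black one (34 mm diameter, 84 mm long), lying loose on its side, x along its length. Not to be disturbed.
- end_cap_center (a point): Centre of the stainless click-wrench end cap, a cylinder 32 mm in diameter and 42 mm long with dark grooves, lying loose on its side, x along its length. Not to be disturbed.

How it is judged (in metres and radians):
On the way, in this order (a step that is already met when the one before it is completed fails the run):
1. the black socket is lifted clear of the counter (centre above 50 mm) (height (world z) of black_socket_center above 0.05 m), for 0.1 s.
2. the black socket is lowered into the vee of the green block while still in the fingers (centre within 20 mm sideways and 12 mm above the seat) (horizontal distance between black_socket_center and vee_seat below 0.02 m and z of black_socket_center in the frame of vee_seat below 0.012 m and contact force between the fingers and black_socket above 0.3 N), for 0.1 s.
At the end, for the whole second after the job is handed in: The black socket rests still and released in the vee of the green block: its centre within 15 mm of the block's middle in plan, within 5 mm of the seated height, its axis within 10 degrees of the vee (horizontal distance between black_socket_center and vee_seat below 0.015 m and z of black_socket_center in the frame of vee_seat between -0.005 and 0.005 m and angle between the x axis of black_socket_center and the x axis of vee_seat, either way round below 0.18 rad and linear speed of black_socket below 0.02 m/s); the robot touches nothing.
It fails at once if the bright deep socket is moved more than 30 mm (distance of chrome_socket_center from where it was at the start of the episode above 0.03 m).
It fails at once if the end cap is moved more than 30 mm (distance of end_cap_center from where it was at the start of the episode above 0.03 m).
It also fails if it takes over 40 s, if anything falls off the work surface, if the arm or the gripper's body presses on something with over 40 N, if the wrist force passes 120 N, or if a joint passes its speed limit or range.

## Robot

A 6-joint arm with a two-finger parallel gripper is mounted at the origin on the work surface. World frame = base frame: x ahead of the robot, y to its left, z up, the work surface at z = 0. Lengths are in m, angles in degrees, forces in N, time in s.
With the tool pointing down it reaches from about 0.3 to 0.75 m from the base axis. Payload 8.5 kg.
Tool frame: the origin (TCP) lies midway between the tips of the shut fingers; the grasp point (between the pads) lies env.tcp_to_grasp behind it (env.tcp_to_grasp is the distance from the TCP to the grasp point, in m); z points along the fingers, y is the line along which they close (so a half turn about z gives the same grasp; the last joint's range is limited). The gripper opens to 85 mm and grips with 20 to 120 N. Pads are 22 mm wide; open, the fingers measure 114 mm over their backs; the gripper's body (76 mm by 85 mm) begins 54 mm behind the grasp point. The pads swing forward as they close: fully open they stand 13 mm farther back than shut.
Start: joints at [60.544, 21.807, 74.336, -0, 83.858, -12.336], TCP at [0.162, 0.526, 0.231] pointing down, gripper open.
Joint ranges: [-178.18, 178.18], [-50.72, 133.34], [12.68, 142.11], [-81.47, 261.47], [9.98, 163.14], [-165.26, 165.26]. Speed limits (degrees/s): [136.94, 136.94, 180, 180, 180, 180].

## Interface

Orientations are given as a 3x3 rotation matrix whose columns are the frame's x, y, z axes.
In Python, from rig import observe, optics, job, env gives the robot as it stands. The module is installed in compiled form; this text tells all that it offers.
- The arm moves only by the shell command python3 -m jog 'ROWS' [FORCE]. ROWS is JSON, a list of rows, each a list of 7 numbers: the turn, a rotation vector about the tool's x, y, z in rad, then the shift along the tool's x, y, z in m, then the opening in per cent of the stroke, from 0 (shut) to 100 (fully open). A call has 1 to 10 rows; each row shifts and turns the commanded pose from where the row before left it, along the tool's axes as they then stand; what a row does not reach is not made up. A row lasts 1/8 s, in which the tool goes at most 62.5 mm and 10.7 degrees, less where a joint would pass 70% of its speed; a pose out of reach is approached as far as the arm can. A call is refused whole if a number of a shift passes 0.0625 or a number of a turn 0.188, either way. A call with a gripper value outside its range is refused whole. The fingers move at their own pace and stop on an object; FORCE is the grip in N (left out, the last holds). Time passes only in rows, so rows that do not move let the fingers close. It gives the time, the measured TCP pose, the force, the opening and the grip force at its end, in the units of the state.
- observe(): the state, without advancing time (a new reading comes with each control period).
- optics.get_image(name): name is "scene" or "top"; returns a dict with "pixels" (480x640x3 uint8, red, green, blue), "mtx" (3x3 intrinsics, pixels), "rvec" (rotation vector, rad) and "tvec" (3), from world to camera coordinates, as OpenCV has them. Camera axes: x right, y down, z forward; pixel columns grow to the right and rows downward; lengths in m; the calibration is good to about 2 mm. A picture is of the moment at which its call begins. There is no depth.
- job.close_job(): hands the job in; it is judged then, once.
The state is a dict: "time_s": time; "q": joint angles; "qvel": joint speeds; "joint_efforts": joint torques, N m; "position": TCP position; "tool_rot": TCP orientation; "ft_force": force on the tool from outside, world axes, zero at the start; "wrist_torque": the same for the moment, N m; "grip_width": finger opening in m; "gripper_force": force on a finger pad.
Only numpy, scipy, OpenCV 4.12 (cv2) and the standard library are available. Lean on these libraries where they do the work, as an engineer would, in place of code of your own. Each camera call takes 0.05 s, during which the arm holds its last target. There are 200 camera calls.

## Working session

There is one attempt and no reset: what is moved stays moved. The work goes in short steps, Python scripts to look and compute and a shell command to move; the robot and the scene stay as the last step left them, time stands still between calls to the robot, and variables do not carry over. Pictures are saved under pics/ and viewed, at most 10 in all, crops included, and the job is handed in when it is done.

```bash
mkdir -p pics
python3 - <<'E'
from rig import observe, optics, env
import cv2,numpy as np
for n in("scene","top"):
    d=optics.get_image(n); cv2.imwrite(f"pics/{n}0.png",d["pixels"][:,:,::-1]); np.savez(f"{n}0.npz",**d)
    R=cv2.Rodrigues(np.array(d["rvec"],float))[0]; print(n,-R.T@np.ravel(d["tvec"]),R[2],d["mtx"][0][0])
s=observe();print(s["position"],s["tool_rot"],s["grip_width"],env.tcp_to_grasp)
E
```

```text
scene [0.97960213 0.64474663 0.67611113] [-0.45655675 -0.65268675 -0.60461222] 518.7574779207274
top [ 0.35985622 -0.00762679  0.95044617] [ 0.17274845  0.0304725  -0.98449449] 482.7749425050954
[0.16177808 0.52541209 0.23077127] [[-9.55700299e-01  2.94340851e-01 -6.34097515e-04]
 [ 2.94341401e-01  9.55699697e-01 -1.10853478e-03]
 [ 2.79719733e-04 -1.24606817e-03 -9.99999185e-01]] 0.08540830773789607 0.0187
```

View pics/top0.png

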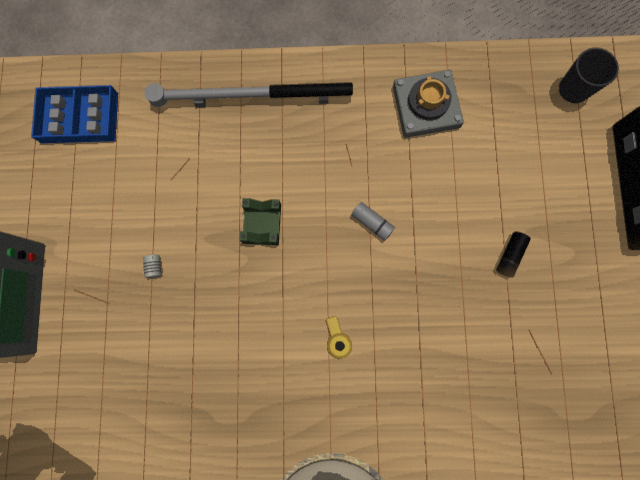

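View pics/scene0.png

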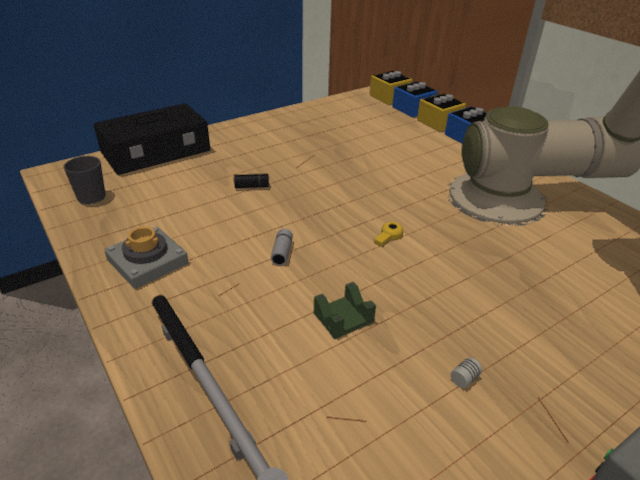

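The top view shows the black socket at (513,254), the chrome one at (373,222), the green block at (261,222) with its vee running up and down the image, and the end cap at (152,266). The scene view shows the black socket at (252,181) and the block at (345,312).

```bash
cat > h.py <<'E'
import numpy as np, cv2
def ray(d,p):
    u=cv2.undistortPoints(np.array(p,float).reshape(-1,1,2),np.array(d["mtx"],float),None)[:,0]
    R=cv2.Rodrigues(np.array(d["rvec"],float))[0]; C=-R.T@np.ravel(d["tvec"])
    return C,np.c_[u,np.ones(len(u))]@R
def plane(d,p,z):
    C,v=ray(d,p); return C+v*((z-C[2])/v[:,2])[:,None]
def proj(d,P): return cv2.projectPoints(np.array(P,float).reshape(-1,1,3),np.array(d["rvec"],float),np.array(d["tvec"],float),np.array(d["mtx"],float),None)[0][:,0]
def hull(d,kind,box):
    x0,y0,x1,y1=box; im=d["pixels"].astype(int); r,g,b=im[...,0],im[...,1],im[...,2]
    m=(im.max(2)<60) if kind=="black" else ((g>r+6)&(g>=b+4)&(g<120))
    k=np.zeros(m.shape,np.uint8);k[y0:y1,x0:x1]=m[y0:y1,x0:x1]
    k=cv2.morphologyEx(k,cv2.MORPH_OPEN,np.ones((2,2)))
    c=max(cv2.findContours(k,0,2)[0],key=cv2.contourArea)
    return cv2.convexHull(c)
def cen(h):
    M=cv2.moments(h); return np.array([M["m10"]/M["m00"],M["m01"]/M["m00"]])
def tri(d1,p1,d2,p2):
    A,a=ray(d1,p1);B,b=ray(d2,p2);a=a[0];b=b[0]
    s,t=np.linalg.lstsq(np.c_[a,-b],B-A,rcond=None)[0]
    return (A+s*a+B+t*b)/2,np.linalg.norm(A+s*a-B-t*b)
E
python3 - <<'E'
from h import *
T=np.load("top0.npz");S=np.load("scene0.npz")
for n,k,bt,bs,z in(("sock","black",(480,220,545,290),(220,160,285,200),.017),("block","green",(225,180,300,260),(300,270,390,345),.021)):
    ht=hull(T,k,bt);hs=hull(S,k,bs)
    print(n,cen(ht),cen(hs),plane(T,cen(ht),z)[0],plane(S,cen(hs),z)[0],tri(T,cen(ht),S,cen(hs)))
    for z2 in (z,.042):
        q=plane(T,ht[:,0],z2)[:,:2].astype(np.float32); r=cv2.minAreaRect(q*1000); b=cv2.boxPoints(r)
        print(" rect mm",r, "long edge dir deg",[round(float(np.degrees(np.arctan2(*(b[i+1]-b[i])[::-1]))),1) for i in(0,1)],[round(float(np.linalg.norm(b[i+1]-b[i])),1) for i in (0,1)])
im=cv2.resize(T["pixels"][185:285,225:305,::-1],None,fx=5,fy=5);im2=cv2.resize(T["pixels"][215:295,475:550,::-1],None,fx=4,fy=4)
c=np.zeros((500,720,3),np.uint8);c[:,:400]=im;c[:320,400:700]=im2
cv2.imwrite("pics/c0.png",c)
E
```

```text
sock [513.94152417 254.42305256] [252.38277709 181.66089823] [ 0.48461457 -0.36216582  0.017     ] [ 0.4852201  -0.35410421  0.017     ] (array([ 0.48344751, -0.36211677,  0.01320544]), np.float64(0.00423659532741101))
 rect mm ((483.9776611328125, -361.92926025390625), (34.91276931762695, 90.4918212890625), 61.849388122558594) long edge dir deg [-28.2, 61.8] [90.5, 34.9]
 rect mm ((480.6534118652344, -352.44024658203125), (33.97765350341797, 88.06819152832031), 61.849403381347656) long edge dir deg [-28.2, 61.8] [88.1, 34.0]
block [261.20689294 222.22627278] [343.49126361 310.40432177] [0.55844814 0.12618835 0.021     ] [0.56215351 0.13037993 0.021     ] (array([0.55935969, 0.12685994, 0.01656191]), np.float64(9.805896914479053e-05))
 rect mm ((558.728515625, 126.27303314208984), (75.48065185546875, 88.19232940673828), 86.4842529296875) long edge dir deg [-3.5, 86.5] [88.2, 75.5]
 rect mm ((554.2352905273438, 123.24765014648438), (73.77521514892578, 86.19969177246094), 86.48416900634766) long edge dir deg [-3.5, 86.5] [86.2, 73.8]
```

View pics/c0.png

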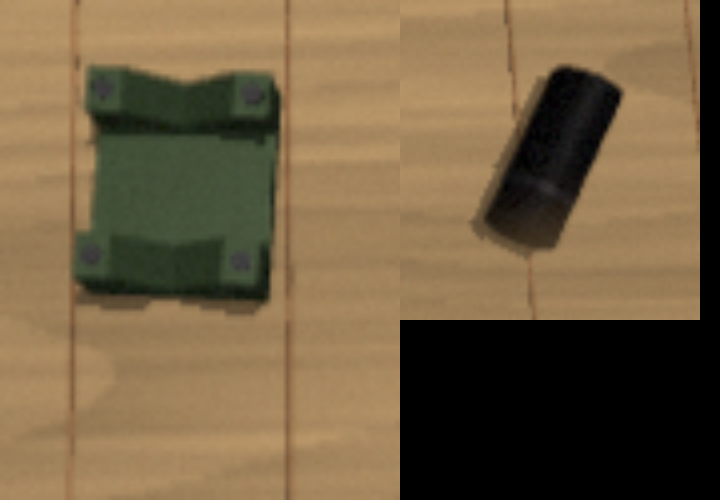

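The picture shows the four screws on top of the saddles, so I'll take their mean at z = 42 mm as the block centre. The black socket's axis is at about -28° and the vee's at about -3.5°. Next I'm turning the tool and moving off.

```bash
cat > to.py <<'E'
import sys,numpy as np
from rig import observe
from scipy.spatial.transform import Rotation as Ro
def togo(xyz,hd):
    s=observe();R=np.array(s["tool_rot"]);a=np.radians(hd)
    y=np.array([np.cos(a),np.sin(a),0]);z=np.array([0,0,-1.]);G=np.c_[np.cross(y,z),y,z]
    print("t",s["time_s"],"pos",np.round(s["position"],4),"turn",np.round(Ro.from_matrix(R.T@G).as_rotvec(),4),"shift after turn",np.round(G.T@(np.array(xyz)-s["position"]),4),"q",np.round(s["q"],0))
if __name__=="__main__": v=list(map(float,sys.argv[1:]));togo(v[:3],v[3])
E
python3 - <<'E'
from h import *
T=np.load("top0.npz")
p=np.array([[102,87],[253,93],[92,254],[241,261]]);q=plane(T,(p+.5)/5-.5+[225,185],.042)
print(q,q.mean(0)); d=q[0]+q[1]-q[2]-q[3];print(np.degrees(np.arctan2(d[1],d[0])))
E
python3 -m jog '[[0,0,0.0975,0,0,0,100],[0,0,0.0975,0,0,0,100],[0,0,0,-0.054,-0.024,0,100],[0,0,0,-0.054,-0.024,0,100],[0,0,0,-0.054,-0.024,0,100],[0,0,0,-0.054,-0.024,0,100],[0,0,0,-0.054,-0.024,0,100],[0,0,0,-0.054,-0.024,0,100],[0,0,0,-0.054,-0.024,0,100],[0,0,0,-0.054,-0.024,0,100]]' 40
python3 to.py .4845 -.360 .12 61.8
```

```text
[[0.59492661 0.15497201 0.042     ]
 [0.5910719  0.09599461 0.042     ]
 [0.52889008 0.15825277 0.042     ]
 [0.52487977 0.10074497 0.042     ]] [0.55994209 0.12749109 0.042     ]
-3.475681430508284
time_s: 1.35
position: [0.4521, 0.15, 0.2312]
tool_rot: [[-0.88, 0.474, -0.0], [0.474, 0.88, 0.0], [0.0, -0.0, -1.0]]
ft_force: [0.7, 0.9, -0.9]
grip_width: 0.0853
gripper_force: 0.0
t 1.35 pos [0.4521 0.15   0.2312] turn [-0.0001 -0.0003 -0.0018] shift after turn [-0.2696 -0.4342  0.1112] q [  4.  14.  85.   0.  80. -58.]
```

```bash
python3 -m jog '[[0,0,0,-0.0337,-0.0543,0,100],[0,0,0,-0.0337,-0.0543,0,100],[0,0,0,-0.0337,-0.0543,0,100],[0,0,0,-0.0337,-0.0543,0,100],[0,0,0,-0.0337,-0.0543,0,100],[0,0,0,-0.0337,-0.0543,0.02,100],[0,0,0,-0.0337,-0.0543,0.04,100],[0,0,0,-0.0337,-0.0543,0.05,100],[0,0,0,0,0,0,100],[0,0,0,0,0,0,100]]' 40
python3 to.py .4845 -.360 .001 61.8
python3 - <<'E'
from rig import optics
from h import *
d=optics.get_image("scene");t=optics.get_image("top")
c=np.zeros((480,720,3),np.uint8);c[:,:400]=cv2.resize(d["pixels"][120:240,200:300,::-1],None,fx=4,fy=4);c[:400,400:]=cv2.resize(t["pixels"][200:300,475:555,::-1],None,fx=4,fy=4)
cv2.imwrite("pics/c1.png",c)
E
```

```text
time_s: 2.6
position: [0.4806, -0.3212, 0.1412]
tool_rot: [[-0.881, 0.474, -0.0], [0.474, 0.881, 0.0], [0.0, 0.0, -1.0]]
ft_force: [0.5, -0.4, 1.2]
grip_width: 0.0857
gripper_force: 0.0
t 2.6 pos [ 0.4806 -0.3212  0.1412] turn [ 0.0003 -0.0002 -0.0016] shift after turn [-0.0218 -0.0323  0.1402] q [ -45.   29.   78.    0.   73. -107.]
```

View pics/c1.png

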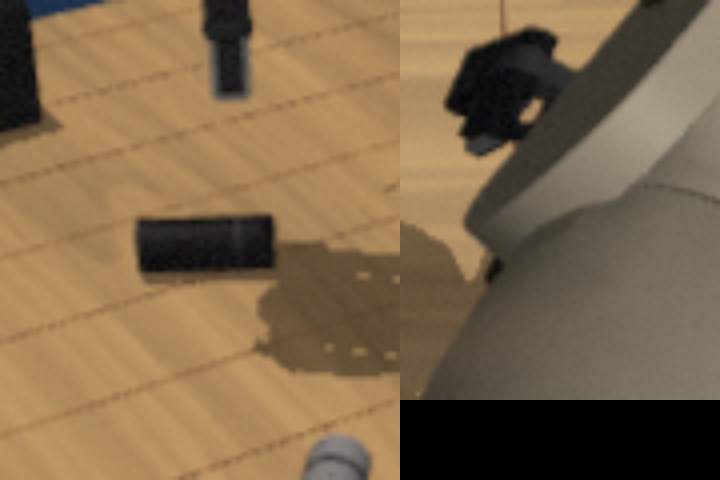

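The scene view (left crop) shows the socket still lying in place and the open gripper short of it. I'll correct in plan first, then go down.

```bash
python3 -m jog '[[0,0,0,-0.011,-0.016,0,100],[0,0,0,-0.011,-0.016,0,100],[0,0,0,0,0,0.03,100],[0,0,0,0,0,0.03,100],[0,0,0,0,0,0,100],[0,0,0,0,0,0,100]]' 40
python3 to.py .4845 -.360 .001 61.8
python3 - <<'E'
from rig import optics,observe
from h import *
d=optics.get_image("scene");s=observe()
R=np.array(s["tool_rot"]);p=np.array(s["position"])
for off in(-.043,0,.043): print(proj(d,p+R[:,1]*off-R[:,2]*.013))
x=np.array([.881,-.474,0])
print(proj(d,[np.array([.4845,-.36,.017])+k*x for k in(-.042,.042)]),cen(hull(d,"black",(225,165,275,192))))
cv2.imwrite("pics/c2.png",cv2.resize(d["pixels"][120:240,190:310,::-1],None,fx=5,fy=5))
E
```

```text
time_s: 3.45
position: [0.4855, -0.3603, 0.0829]
tool_rot: [[-0.881, 0.473, 0.002], [0.473, 0.881, -0.002], [-0.003, -0.001, -1.0]]
ft_force: [0.4, -0.5, 0.6]
grip_width: 0.0857
gripper_force: 0.0
t 3.45 pos [ 0.4855 -0.3603  0.0829] turn [-0.0009  0.0027 -0.0008] shift after turn [ 0.001  -0.0002  0.0819] q [ -48.   35.   78.    0.   67. -110.]
[[249.29368676 143.50991508]]
[[249.19206715 151.7611612 ]]
[[249.08468357 160.48042731]]
[[268.59334347 179.99174322]
 [234.31271548 181.08942749]] [252.56831923 181.61104393]
```

View pics/c2.png

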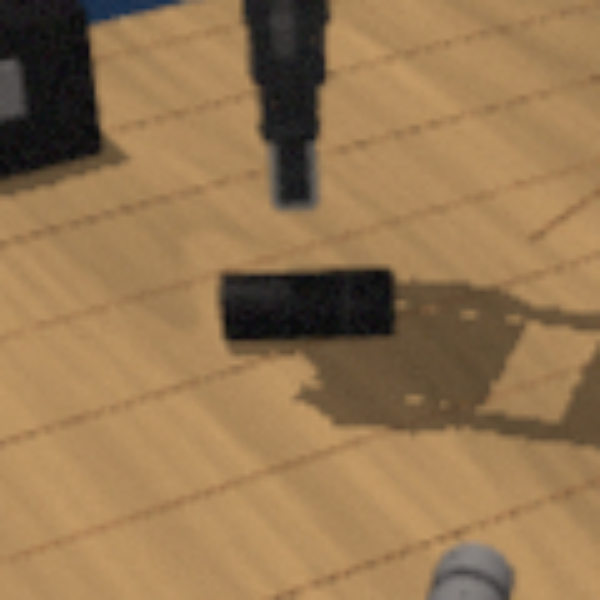

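The socket's ends in the image (columns 234 and 268.6) match the prediction, and the fingers are above its middle. Descending, then closing.

```bash
python3 -m jog '[[0,0,0,0,0,0.02,100],[0,0,0,0,0,0.02,100],[0,0,0,0,0,0.02,100],[0,0,0,0,0,0.01,100],[0,0,0,0,0,0.01,100],[0,0,0,0,0,0,100],[0,0,0,0,0,0,100]]' 40
python3 -m jog '[[0,0,0,0,0,0,30],[0,0,0,0,0,0,30],[0,0,0,0,0,0,30],[0,0,0,0,0,0,10],[0,0,0,0,0,0,10],[0,0,0,0,0,0,10],[0,0,0,0,0,0,10],[0,0,0,0,0,0,10]]' 40
```

```text
time_s: 4.38
position: [0.485, -0.3605, 0.0016]
tool_rot: [[-0.881, 0.474, 0.001], [0.474, 0.881, -0.001], [-0.001, -0.0, -1.0]]
ft_force: [0.2, 0.2, 0.6]
grip_width: 0.0857
gripper_force: 0.0
time_s: 5.38
position: [0.4848, -0.3604, 0.0013]
tool_rot: [[-0.881, 0.474, 0.0], [0.474, 0.881, -0.0], [-0.0, -0.0, -1.0]]
ft_force: [-1.1, 0.8, 5.8]
grip_width: 0.0328
gripper_force: 39.9
```

Gripped at 33 mm. Lifting, and turning towards the vee at the same time.

```bash
python3 -m jog '[[0,0,0,0,0,-0.01,10],[0,0,0,0,0,-0.02,10],[0,0,0,0,0,-0.03,10],[0,0,0,0,0,-0.03,10],[0,0,0,0,0,-0.03,10],[0,0,-0.144,0,0,-0.03,10],[0,0,-0.144,0,0,0,10],[0,0,-0.144,0,0,0,10],[0,0,0,0,0,0,10],[0,0,0,0,0,0,10]]' 60
python3 to.py .560 .1275 .15 86.5
python3 - <<'E'
from rig import optics
from h import *
d=optics.get_image("scene")
cv2.imwrite("pics/c3.png",cv2.resize(d["pixels"][90:210,190:310,::-1],None,fx=5,fy=5))
E
```

```text
time_s: 6.62
position: [0.4846, -0.3601, 0.1508]
tool_rot: [[-0.998, 0.064, -0.0], [0.064, 0.998, 0.001], [0.0, 0.001, -1.0]]
ft_force: [0.4, -0.1, -3.4]
grip_width: 0.0321
gripper_force: 60.2
t 6.625 pos [ 0.4846 -0.3601  0.1508] turn [ 0.0006 -0.0005 -0.0034] shift after turn [-0.0455  0.4913  0.0008] q [ -48.   31.   73.    0.   76. -134.]
```

View pics/c3.png

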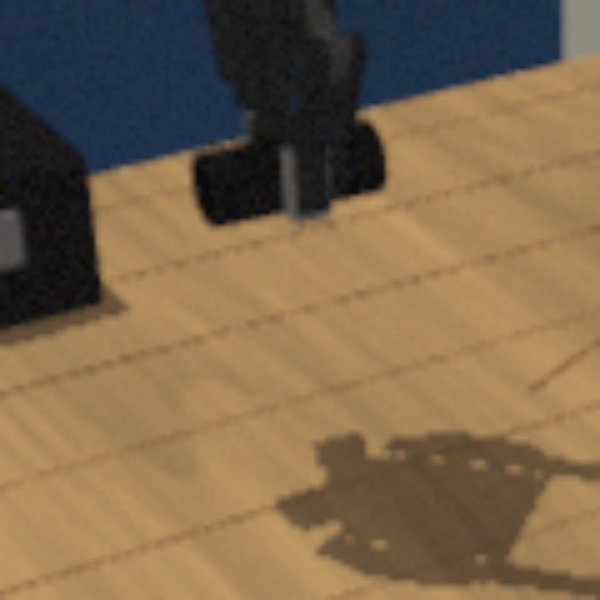

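The socket is held level near its middle: ends at about (229,127) and (267,121), fingers at about (251,126). Carrying it to the block.

```bash
python3 -m jog '[[0,0,0,-0.0045,0.025,0,10],[0,0,0,-0.0045,0.045,0,10],[0,0,0,-0.0045,0.045,0,10],[0,0,0,-0.0045,0.045,0,10],[0,0,0,-0.0045,0.045,0,10],[0,0,0,-0.0045,0.045,0,10],[0,0,0,-0.0045,0.045,0,10],[0,0,0,-0.0045,0.045,0,10],[0,0,0,-0.0045,0.045,0,10],[0,0,0,-0.0045,0.045,0,10]]' 60
python3 -m jog '[[0,0,0,0,0.04,0,10],[0,0,0,0,0.02,0,10],[0,0,0,0,0,0,10],[0,0,0,0,0,0,10]]' 60
python3 to.py .560 .1275 .09 86.5
```

```text
time_s: 7.92
position: [0.5558, 0.0686, 0.1511]
tool_rot: [[-0.998, 0.062, -0.0], [0.062, 0.998, 0.0], [0.0, 0.0, -1.0]]
ft_force: [0.3, -0.5, -3.8]
grip_width: 0.0325
gripper_force: 60.2
time_s: 8.43
position: [0.5598, 0.1252, 0.151]
tool_rot: [[-0.998, 0.063, -0.0], [0.063, 0.998, -0.0], [0.0, -0.0, -1.0]]
ft_force: [-0.1, -0.1, -3.8]
grip_width: 0.0323
gripper_force: 60.3
t 8.425 pos [0.5598 0.1252 0.151 ] turn [-0.0004 -0.0001 -0.0016] shift after turn [-0.0001  0.0023  0.061 ] q [  1.  28.  78.  -0.  74. -86.]
```

```bash
python3 -m jog '[[0,0,0,0,0.002,0.03,10],[0,0,0,0,0,0.03,10],[0,0,0,0,0,0.025,10],[0,0,0,0,0,0,10],[0,0,0,0,0,0,10]]' 60
python3 to.py .560 .1275 .0283 86.5
python3 - <<'E'
from rig import optics,observe
from h import *
d=optics.get_image("scene");t=optics.get_image("top")
p=np.array(observe()["position"])+[0,0,.0157]
a=np.radians(-3.5);x=np.array([np.cos(a),np.sin(a),0])
for n,i in(("scene",d),("top",t)):print(n,np.round(proj(i,[p-.042*x,p+.042*x]),1).tolist())
c=np.zeros((500,800,3),np.uint8);c[:,:400]=cv2.resize(d["pixels"][240:340,300:380,::-1],None,fx=5,fy=5);c[:,400:]=cv2.resize(t["pixels"][170:270,220:300,::-1],None,fx=5,fy=5)
cv2.imwrite("pics/c4.png",c)
E
```

```text
time_s: 9.05
position: [0.5607, 0.1274, 0.0671]
tool_rot: [[-0.998, 0.063, 0.002], [0.063, 0.998, -0.0], [-0.002, 0.0, -1.0]]
ft_force: [-0.6, 0.3, -2.8]
grip_width: 0.0323
gripper_force: 60.3
t 9.05 pos [0.5607 0.1274 0.0671] turn [ 0.0001  0.0017 -0.0017] shift after turn [0.0007 0.0001 0.0388] q [  1.  34.  84.  -0.  63. -85.]
scene [[365.3, 275.4], [324.0, 291.4]]
top [[254.1, 236.5], [257.1, 192.2]]
```

View pics/c4.png

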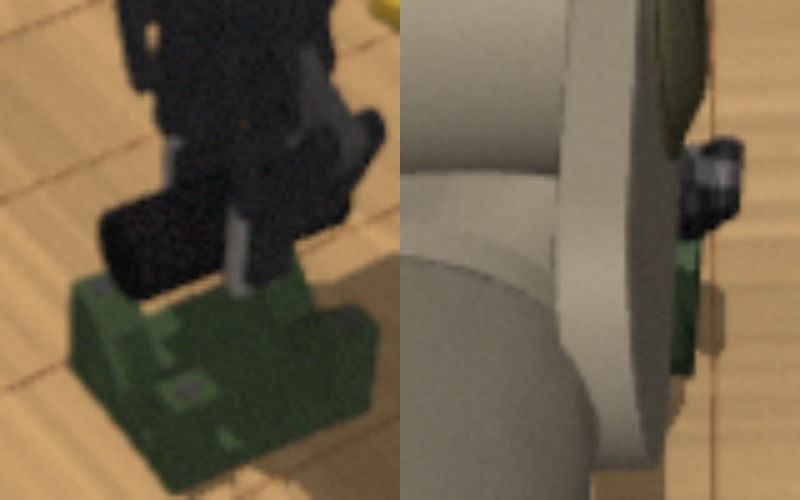

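The near end face is at about (324.6,291) against a prediction of (324.0,291.4), so the socket is over the vee and in line with it. Lowering.

```bash
python3 -m jog '[[0,0,0,0,0,0.012,10],[0,0,0,0,0,0.01,10],[0,0,0,0,0,0.006,10],[0,0,0,0,0,0.003,10],[0,0,0,0,0,0.002,10],[0,0,0,0,0,0,10],[0,0,0,0,0,0,10]]' 60
python3 -m jog '[[0,0,0,0,0,0.001,10],[0,0,0,0,0,0.001,10],[0,0,0,0,0,0,10]]' 60
```

```text
time_s: 10.02
position: [0.5602, 0.128, 0.0332]
tool_rot: [[-0.998, 0.062, 0.0], [0.062, 0.998, 0.0], [-0.0, 0.0, -1.0]]
ft_force: [-0.3, -0.2, -3.2]
grip_width: 0.0322
gripper_force: 60.3
time_s: 10.4
position: [0.56, 0.128, 0.0309]
tool_rot: [[-0.998, 0.062, -0.0], [0.062, 0.998, 0.0], [0.0, 0.0, -1.0]]
ft_force: [0.6, 0.3, -3.4]
grip_width: 0.0319
gripper_force: 60.3
```

```bash
python3 -m jog '[[0,0,0,0,0,0.001,10],[0,0,0,0,0,0.001,10],[0,0,0,0,0,0,10]]' 60
python3 -m jog '[[0,0,0,0,0,0.001,10],[0,0,0,0,0,0,10]]' 20
```

```text
time_s: 10.78
position: [0.5601, 0.1282, 0.0291]
tool_rot: [[-0.998, 0.062, 0.0], [0.062, 0.998, 0.0], [-0.0, 0.0, -1.0]]
ft_force: [0.4, 1.2, -1.9]
grip_width: 0.0324
gripper_force: 60.7
time_s: 11.02
position: [0.5604, 0.1285, 0.0287]
tool_rot: [[-0.998, 0.062, 0.001], [0.062, 0.998, 0.001], [-0.001, 0.001, -1.0]]
ft_force: [-2.4, 3.8, 4.6]
grip_width: 0.0322
gripper_force: 61.4
```

The vertical force went from -3.4 to +4.6 N at the expected height, so it is seated. Opening gently and backing straight up.

```bash
python3 -m jog '[[0,0,0,0,0,0,38],[0,0,0,0,0,0,42],[0,0,0,0,0,0,50],[0,0,0,0,0,0,65],[0,0,0,0,0,0,85],[0,0,0,0,0,0,100],[0,0,0,0,0,0,100],[0,0,0,0,0,0,100]]' 20
python3 -m jog '[[0,0,0,0,0,-0.01,100],[0,0,0,0,0,-0.02,100],[0,0,0,0,0,-0.04,100],[0,0,0,0,0,-0.05,100],[0,0,0,0,0,-0.05,100],[0,0,0,0,0,0,100],[0,0,0,0,0,0,100]]'
python3 - <<'E'
from rig import optics
from h import *
d=optics.get_image("scene")
s=np.array([.56,.1275,.044]);a=np.radians(-3.5);x=np.array([np.cos(a),np.sin(a),0])
print(proj(d,[s-.042*x,s,s+.042*x]),cen(hull(d,"black",(310,270,385,335))))
cv2.imwrite("pics/c5.png",cv2.resize(d["pixels"][240:340,290:410,::-1],None,fx=5,fy=5))
E
```

```text
time_s: 12.02
position: [0.56, 0.128, 0.028]
tool_rot: [[-0.998, 0.062, -0.0], [0.062, 0.998, -0.0], [0.0, -0.0, -1.0]]
ft_force: [0.0, -0.1, 0.3]
grip_width: 0.0855
gripper_force: 0.0
time_s: 12.9
position: [0.5596, 0.128, 0.1978]
tool_rot: [[-0.998, 0.062, -0.001], [0.062, 0.998, -0.0], [0.001, -0.0, -1.0]]
ft_force: [-1.0, -0.2, -0.3]
grip_width: 0.0855
gripper_force: 0.0
[[363.90308447 291.63398564]
 [344.17651942 299.58759574]
 [323.67906106 307.85202452]] [346.70918329 309.90360906]
```

View pics/c5.png

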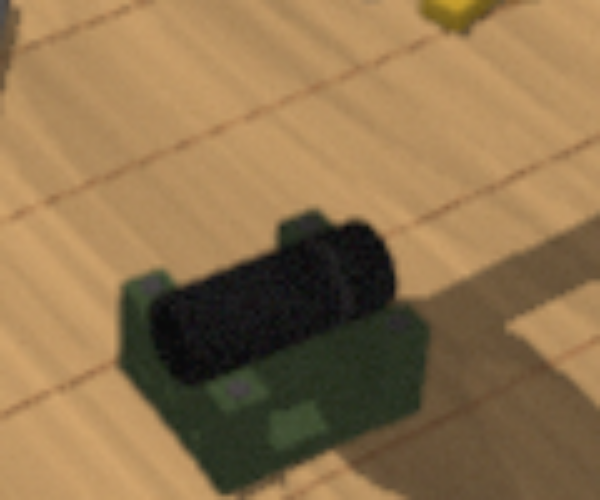

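The socket lies in the vee with its near end at about (324.4,307), against a prediction of (323.7,307.9), and the gripper is clear.

```bash
python3 -c "from rig import job;print(job.close_job())"
```

```text
the job is handed in; nothing more can be done
None
```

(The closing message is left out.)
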